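# Kit the pump fittings

### The arm

A 6-joint arm with a two-finger parallel gripper is mounted at the origin on the work surface. World frame = base frame: x ahead of the robot, y to its left, z up, the work surface at z = 0. Lengths are in m, angles in rad, forces in N, time in s.
With the tool pointing down it reaches from about 0.35 to 0.775 m from the base axis. Payload 5.5 kg.
Tool frame: the origin (TCP) lies at the very end of the fingers, on their centre line; the grasp point (between the pads) lies 19 mm behind it; z points along the fingers, y is the line along which they close (so a half turn about z gives the same grasp; the last joint's range is limited). The gripper opens to 85 mm and grips with 20 to 120 N. Pads are 22 mm wide; open, the fingers measure 114 mm over their backs; the gripper's body (76 mm by 85 mm) begins 54 mm behind the grasp point. The pads swing forward as they close: fully open they stand 13 mm farther back than shut.
Start: joints at [1.039, 0.313, 0.046, 1.304, 0, 1.431], TCP at [0.22, 0.531, 0.231] pointing down, gripper open.
Joint ranges: [-2.76, 2.76], [-0.86, 1.69], [-1.03, 1.26], [-2.2, 2.34], [-1.47, 1.5], [-3.14, 3.14]. Speed limits (rad/s): [2.57, 2.57, 3.14, 3.14, 3.14, 3.14].

### API

Orientations are given as a unit quaternion [w, x, y, z].
In Python, from workcell import get_state, read_camera, hand_in gives the robot as it stands.
- The arm moves only by the tool send_rows, never from a script. Its argument "increments" is a list of rows, each an object of numbers: "dx", "dy", "dz": the shift along the world's x, y, z in units of 25 mm (1.0 is 25 mm); "roll": the turn about the world's z in units of 8 degrees (1.0 is 8 degrees); "claw": the opening, from -1 (shut) to 1 (fully open). In form: [{"dx": .., "dy": .., "dz": .., "roll": .., "claw": ..}, ...]. A call has exactly 5 rows; each row is the pose to reach, as a shift and turn from the pose commanded when the call began; what a row does not reach only later rows make up. A row lasts 1/8 s, in which the tool goes at most 62.5 mm and 10.7 degrees, less where a joint would pass 70% of its speed; a pose out of reach is approached as far as the arm can. A call with a gripper value outside its range is refused whole. The fingers move at their own pace and stop on an object; "grip_force" is the grip in N (left out, the last holds). Time passes only in rows, so rows that repeat a pose let the fingers close, or fill a call up. It gives the time, the measured TCP pose, the force, the opening and the grip force at its end, in the units of the state.
- get_state(): the state, without advancing time (a new reading comes with each control period).
- read_camera(name): name is "side" or "top"; returns a dict with "image" (384x512x3 uint8, blue, green, red), "fx", "fy", "cx", "cy" (pixels), "world_to_cam" (4x4, takes a point from world to camera coordinates). Camera axes: x right, y up, looking along -z (the intrinsics and any distortion apply to the point x, -y, -z); pixel columns grow to the right and rows downward; lengths in m; the calibration is good to about 2 mm. A picture is of the moment at which its call begins. There is no depth.
- hand_in(): hands the job in; it is judged then, once.
The state is a dict: "clock": time; "joint_pos": joint angles; "qvel": joint speeds; "tau": joint torques, N m; "tcp_pos": TCP position; "orientation": TCP orientation; "wrist_force": force on the tool from outside, world axes, zero at the start; "ft_torque": the same for the moment, N m; "finger_gap": finger opening in m; "grip_force": force on a finger pad.
Only numpy, scipy, OpenCV 4.12 (cv2) and the standard library are available. Lean on these libraries where they do the work, as an engineer would, in place of code of your own. Each camera call takes 0.05 s, during which the arm holds its last target. There are 200 camera calls.

### The job

Fill the blue kit tray for the next pump: stand the good steel plug upright in the white pocket, the good brass plug in the yellow pocket, the brass hose nipple in the green pocket and the black sleeve in the orange pocket, all upright as they stand now. The two plugs with a red paint dot on top are rejects: leave them standing where they are.

Things in the scene. Friction and masses are not known exactly. Their poses are not given: they have to be found in the camera images.
- steel_plug: good steel plug: silver hexagon head with a plain silver top. Origin: centre of its underside, z up its axis. Lower 16 mm: round thread, 30 mm across; 16 to 46 mm (top): hexagon, 36 mm across flats, flats facing +x, -x and every 60 degrees. 0.22 kg, loose, stands upright; grip across the flats.
- brass_plug: good brass plug: golden hexagon head with a plain golden top, the same shape as the steel one. Origin: centre of its underside, z up its axis. Lower 16 mm: round thread, 30 mm across; 16 to 46 mm (top): hexagon, 36 mm across flats, flats facing +x, -x and every 60 degrees. 0.22 kg, loose, stands upright; grip across the flats.
- nipple: brass hose nipple: golden, a thin ribbed spigot (21 mm across, dark bore) on a small hexagon. Origin: centre of its underside, z up its axis. Lower 14 mm: round thread, 32 mm across; 14 to 34 mm: hexagon, 30 mm across flats, flats facing +x, -x and every 60 degrees: grip here; 34 to 62 mm (top): spigot. 0.15 kg, loose, stands upright.
- sleeve: black packing sleeve: a stiff ring standing on the table, 40 mm outside diameter, 22 mm bore, 36 mm high. Origin: centre of its underside; z up, along its axis. About 0.06 kg, loose; grip it across the outside.
- reject_steel: rejected steel plug: as the good steel one, but its top bears a bright red paint dot, 28 mm across. Must be left. Origin: centre of its underside, z up its axis. Lower 16 mm: round thread, 30 mm across; 16 to 46 mm (top): hexagon, 36 mm across flats, flats facing +x, -x and every 60 degrees. 0.22 kg, loose, stands upright; grip across the flats.
- reject_brass: rejected brass plug: as the good brass one, but its top bears a bright red paint dot, 28 mm across. Must be left. Origin: centre of its underside, z up its axis. Lower 16 mm: round thread, 30 mm across; 16 to 46 mm (top): hexagon, 36 mm across flats, flats facing +x, -x and every 60 degrees. 0.22 kg, loose, stands upright; grip across the flats.
- pocket_white: square white pocket fixed in the blue kit tray, 76 mm square outside, 68 inside. Origin: centre of its underside, 6 mm above the table; floor at +4 mm, wall top at +14 mm; x, y along its sides. The four pockets form a 2 by 2 square at 80 mm pitch in the tray (172 mm square, rim 20 mm above the table); colours swap places, the tray shifts and turns.
- pocket_yellow: square yellow pocket fixed in the blue kit tray, 76 mm square outside, 68 inside. Origin: centre of its underside, 6 mm above the table; floor at +4 mm, wall top at +14 mm; x, y along its sides. The four pockets form a 2 by 2 square at 80 mm pitch in the tray (172 mm square, rim 20 mm above the table); colours swap places, the tray shifts and turns.
- pocket_green: square green pocket fixed in the blue kit tray, 76 mm square outside, 68 inside. Origin: centre of its underside, 6 mm above the table; floor at +4 mm, wall top at +14 mm; x, y along its sides. The four pockets form a 2 by 2 square at 80 mm pitch in the tray (172 mm square, rim 20 mm above the table); colours swap places, the tray shifts and turns.
- pocket_orange: square orange pocket fixed in the blue kit tray, 76 mm square outside, 68 inside. Origin: centre of its underside, 6 mm above the table; floor at +4 mm, wall top at +14 mm; x, y along its sides. The four pockets form a 2 by 2 square at 80 mm pitch in the tray (172 mm square, rim 20 mm above the table); colours swap places, the tray shifts and turns.

How it is judged:
At the end, for the whole second after the job is handed in: Each of the four parts stands upright (within 0.15 rad) and at rest on the floor of its own pocket (origin within 20 mm of the pocket centre along each side, 1 to 8 mm above the pocket origin); both rejects stand within 20 mm of where they began (x of steel_plug in the frame of pocket_white between -0.02 and 0.02 m and y of steel_plug in the frame of pocket_white between -0.02 and 0.02 m and z of steel_plug in the frame of pocket_white between 0.001 and 0.008 m and angle between each of steel_plug, brass_plug, nipple, sleeve, reject_steel, reject_brass's own z axis and vertical below 0.15 rad and linear speed of each of steel_plug, brass_plug, nipple, sleeve below 0.02 m/s and angular speed of each of steel_plug, brass_plug, nipple, sleeve below 0.3 rad/s and x of brass_plug in the frame of pocket_yellow between -0.02 and 0.02 m and y of brass_plug in the frame of pocket_yellow between -0.02 and 0.02 m and z of brass_plug in the frame of pocket_yellow between 0.001 and 0.008 m and x of nipple in the frame of pocket_green between -0.02 and 0.02 m and y of nipple in the frame of pocket_green between -0.02 and 0.02 m and z of nipple in the frame of pocket_green between 0.001 and 0.008 m and x of sleeve in the frame of pocket_orange between -0.02 and 0.02 m and y of sleeve in the frame of pocket_orange between -0.02 and 0.02 m and z of sleeve in the frame of pocket_orange between 0.001 and 0.008 m and distance of each of reject_steel, reject_brass from where it was at the start of the episode below 0.02 m); the robot touches nothing.
It fails at once if a red-dotted reject (steel) was shifted more than 20 mm or knocked over (distance of reject_steel from where it was at the start of the episode above 0.02 m or angle between reject_steel's own z axis and vertical above 0.5 rad).
It fails at once if a red-dotted reject (brass) was shifted more than 20 mm or knocked over (distance of reject_brass from where it was at the start of the episode above 0.02 m or angle between reject_brass's own z axis and vertical above 0.5 rad).
It also fails if it takes over 104 s, if anything falls off the work surface, if the arm or the gripper's body presses on something with over 40 N, if the wrist force passes 120 N, or if a joint passes its speed limit or range.

## Working session

There is one attempt and no reset: what is moved stays moved. The work goes in short steps, Python scripts to look and compute and a tool call to move; the robot and the scene stay as the last step left them, time stands still between calls to the robot, and variables do not carry over. Pictures are saved under pics/ and viewed, at most 14 in all, crops included, and the job is handed in when it is done.

Besides the shell and the picture viewer there is one more tool, called as name([rows], argument=value, ...), one row to a line, values as JSON. send_rows: Moves the arm, as the interface text tells. Its arguments: {"type":"object","properties":{"increments":{"type":"array","items":{"type":"object","properties":{"dx":{"type":"number"},"dy":{"type":"number"},"dz":{"type":"number"},"roll":{"type":"number"},"claw":{"type":"number"}}}},"grip_force":{"type":"number"}},"required":["increments"]}

```bash
mkdir -p pics; ls
python3 - <<'E'
from workcell import *
import cv2,numpy as np
s=get_state();print({k:np.round(v,3).tolist() for k,v in s.items()})
for n in("top","side"):
    c=read_camera(n);cv2.imwrite(f"pics/{n}0.png",c["image"]);print(n,{k:(np.round(v,4).tolist()) for k,v in c.items() if k!="image"})
E
```

```text
pics
{'clock': 0.0, 'joint_pos': [1.039, 0.314, 0.045, 1.304, -0.0, 1.431], 'qvel': [0.0, -0.001, 0.001, -0.0, 0.0, 0.0], 'tau': [-0.003, -48.063, 29.853, 0.019, -0.0, -0.0], 'tcp_pos': [0.219, 0.531, 0.23], 'orientation': [-0.0, 0.195, 0.981, -0.001], 'wrist_force': [-0.589, -0.024, 0.733], 'ft_torque': [0.014, 0.057, 0.013], 'grip_force': 0.0, 'finger_gap': 0.085}
top {'fx': 423.2267, 'fy': 423.2267, 'cx': 256.4932, 'cy': 192.0132, 'world_to_cam': [[-0.0173, -0.9998, 0.0098, 0.0122], [0.9874, -0.0156, 0.1573, -0.5241], [-0.1571, 0.0124, 0.9875, -1.0119], [0.0, 0.0, 0.0, 1.0]]}
side {'fx': 352.1776, 'fy': 352.1776, 'cx': 256.6243, 'cy': 190.1574, 'world_to_cam': [[0.8282, -0.5603, 0.011, -0.4536], [0.2836, 0.436, 0.8541, -0.1927], [-0.4834, -0.7042, 0.52, -0.6731], [0.0, 0.0, 0.0, 1.0]]}
```

View pics/top0.png

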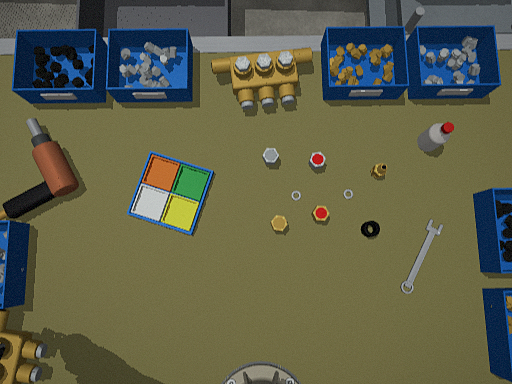

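View pics/side0.png

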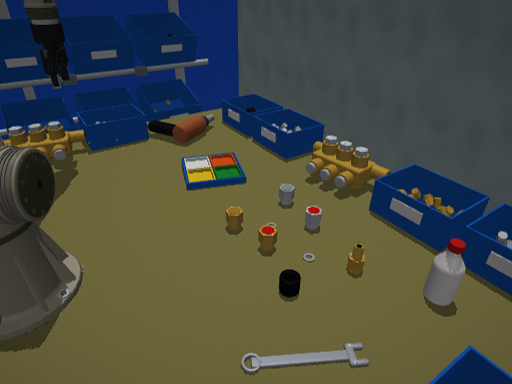

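Run:
```python
import cv2
t=cv2.imread("pics/top0.png")[140:250,255:400];s=cv2.imread("pics/side0.png")[175:300,215:375]
cv2.imwrite("pics/tz.png",cv2.resize(t,None,fx=5,fy=5,interpolation=cv2.INTER_CUBIC))
cv2.imwrite("pics/sz.png",cv2.resize(s,None,fx=4.8,fy=4.8,interpolation=cv2.INTER_CUBIC))
```

```text
(no output)
```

View pics/tz.png

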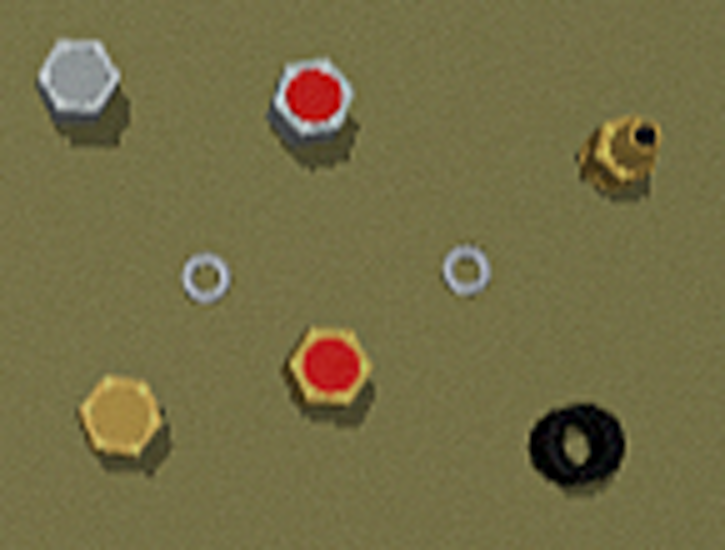

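View pics/sz.png

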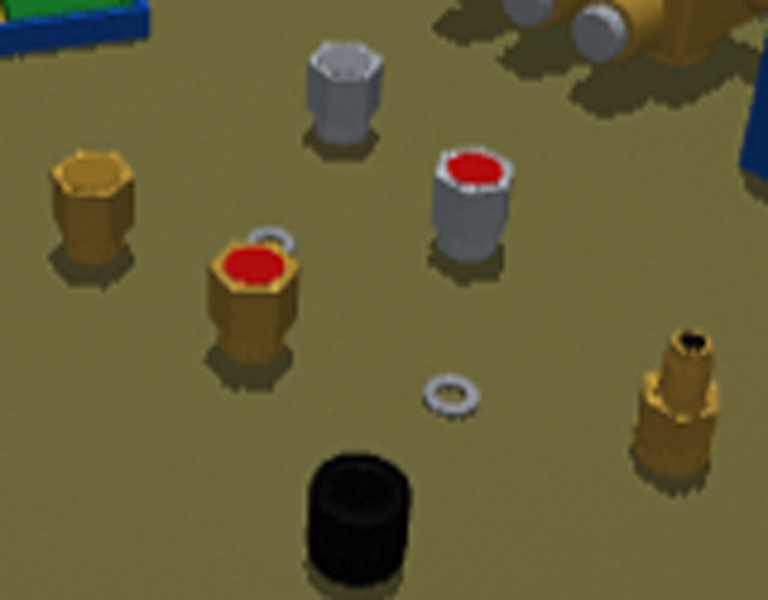

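```bash
cat > h.py <<'E'
import cv2,numpy as np
from workcell import *
def ray(c,uv):
    M=c["world_to_cam"];R,t=M[:3,:3],M[:3,3]
    u,v=uv;d=R.T@np.array([(u-c["cx"])/c["fx"],-(v-c["cy"])/c["fy"],-1]);return -R.T@t,d/np.linalg.norm(d)
def plane(c,uv,z):
    o,d=ray(c,uv);return o+d*(z-o[2])/d[2]
def tri(a,ua,b,ub):
    (o,d),(p,e)=ray(a,ua),ray(b,ub)
    s=np.linalg.lstsq(np.c_[d,-e],p-o,rcond=None)[0];x,y=o+d*s[0],p+e*s[1]
    return (x+y)/2,np.linalg.norm(x-y)
def blob(img,box,f,k=6):
    """f(hsv upscaled crop)->mask; largest contour centroid and points, in image px"""
    x0,y0,x1,y1=box;u=cv2.resize(img[y0:y1,x0:x1],None,fx=k,fy=k,interpolation=cv2.INTER_CUBIC)
    m=f(cv2.cvtColor(u,cv2.COLOR_BGR2HSV).astype(int)).astype(np.uint8)
    m=cv2.morphologyEx(m,cv2.MORPH_OPEN,np.ones((5,5)))
    cs=cv2.findContours(m,cv2.RETR_EXTERNAL,cv2.CHAIN_APPROX_NONE)[0]
    c=cv2.convexHull(max(cs,key=cv2.contourArea));M=cv2.moments(c)
    g=lambda p:(np.array(p,float)+.5)/k-.5+[x0,y0]
    return g((M["m10"]/M["m00"],M["m01"]/M["m00"])),g(c[:,0]),M["m00"]/k/k
def hexyaw(c,pts,z):
    p=np.array([plane(c,q,z)[:2] for q in pts]);r=[]
    q=[];
    for a,b in zip(p,np.roll(p,-1,0)): q+=[a+(b-a)*i/20 for i in range(20)] 
    q=np.array(q);(cx,cy),_=cv2.minEnclosingCircle(p.astype(np.float32));M=cv2.moments((p*1e4).astype(np.float32))
    ce=np.array([M["m10"],M["m01"]])/M["m00"]/1e4;d=q-ce;th=np.arctan2(d[:,1],d[:,0]);o=np.argsort(th);th=th[o];rr=np.hypot(*d.T)[o]
    g=np.linspace(-np.pi,np.pi,720,False);R=np.interp(g,th,rr,period=2*np.pi);s=(R*np.exp(6j*g)).mean()
    return ce,(np.degrees(np.angle(-s))/6),abs(s)/R.mean(),R.mean()
E
cat > m.py <<'E'
from h import *
T,S=read_camera("top"),read_camera("side")
steel=lambda t:lambda h:(h[...,1]<70)&(h[...,2]>t)
brass=lambda t:lambda h:(h[...,0]<28)&(h[...,1]>100)&(h[...,2]>t)
red=lambda h:((h[...,0]<8)|(h[...,0]>172))&(h[...,1]>150)&(h[...,2]>100)
dark=lambda h:h[...,2]<45
bx=lambda c,r:(c[0]-r,c[1]-r,c[0]+r,c[1]+r)
for n,f,g,a,b in [("steel",steel(135),steel(125),(271,155),(287,189)),("brass",brass(155),brass(140),(279,222),(235,211)),
  ("rsteel",red,red,(318,159),(314,210)),("rbrass",red,red,(321,213),(268,231)),("nip",dark,dark,(384,167),(358,246)),("sleeve",dark,dark,(370,229),(290,283))]:
    r=5 if n=="nip" else 15
    ca,pa,Aa=blob(T["image"],bx(a,r),f);cb,pb,Ab=blob(S["image"],bx(b,r if r==5 else 20),g)
    X,e=tri(T,ca,S,cb);print(n,ca.round(1),round(Aa),cb.round(1),round(Ab),"X",X.round(4),"gap",round(e,4))
    if n in("steel","brass"):
        for c,p in((T,pa),(S,pb)):print("   hex",[np.round(v,4).tolist() for v in hexyaw(c,p,.046)])
hsv=lambda lo,hi,s:lambda h:(h[...,0]>=lo)&(h[...,0]<=hi)&(h[...,1]>s)&(h[...,2]>100)
P={}
for n,f,a,b in[("white",lambda h:(h[...,1]<50)&(h[...,2]>150),(150,203),(198,163)),("yellow",hsv(24,34,150),(182,211),(200,176)),("green",hsv(45,75,100),(192,182),(228,172)),("orange",hsv(3,17,150),(160,172),(223,160))]:
    ca,_,Aa=blob(T["image"],bx(a,24),f);cb,_,Ab=blob(S["image"],bx(b,22),f)
    X,e=tri(T,ca,S,cb);P[n]=plane(T,ca,.02)[:2];print(n,ca.round(1),round(Aa),cb.round(1),round(Ab),X.round(4),round(e,4),"top@.02",P[n].round(4))
v=list(P.values());print("centre",np.mean(v,0).round(4),"yaw",[np.degrees(np.arctan2(*(P[b]-P[a])[::-1])).round(1) for a,b in(("white","orange"),("yellow","green"),("white","yellow"),("orange","green"))],[np.linalg.norm(P[b]-P[a]).round(4) for a,b in(("white","orange"),("white","yellow"))])
for q in[(645,372),(650,408),(695,418),(716,385)]:print("nipv",plane(S,np.array([(q[0]+.5)/4.8-.5+215,(q[1]+.5)/4.8-.5+175]),.034).round(4))
E
python3 m.py
python3 - <<'E'
import cv2
t=cv2.imread("pics/top0.png")[155:185,365:395];s=cv2.imread("pics/side0.png")[240:280,340:375]
a=cv2.resize(t,(400,400),interpolation=cv2.INTER_CUBIC);b=cv2.resize(s,(350,400),interpolation=cv2.INTER_CUBIC)
cv2.imwrite("pics/nz.png",cv2.hconcat([a,b]))
E
```

```text
steel [270.3 154.4] 181 [286.5 186.9] 86 X [ 0.6189 -0.0329  0.0467] gap 0.0011
   hex [[0.6187, -0.0327], -2.4035, 0.0245, 0.0193]
   hex [[0.6205, -0.0319], -4.1964, 0.0212, 0.0192]
brass [278.7 222.5] 181 [233.7 210. ] 103 X [ 0.4473 -0.0497  0.0475] gap 0.0013
   hex [[0.4469, -0.0495], -9.7772, 0.02, 0.0186]
   hex [[0.4492, -0.0478], -9.3869, 0.0187, 0.0179]
rsteel [317.3 158.7] 86 [313.4 209.7] 56 X [ 0.6065 -0.1511  0.0467] gap 0.0019
rbrass [320.8 212.7] 93 [267.5 229.9] 73 X [ 0.4703 -0.1541  0.0465] gap 0.0019
nip [383.6 166.7] 9 [358.9 245.7] 9 X [ 0.5802 -0.312   0.0625] gap 0.0025
sleeve [370.  228.7] 240 [289.1 283.1] 511 X [ 0.431  -0.2814  0.0176] gap 0.0022
white [149.4 201.9] 906 [196.1 163.3] 222 [0.5062 0.2755 0.0154] 0.0024 top@.02 [0.5067 0.274 ]
yellow [179.5 211.8] 911 [200.4 174.2] 324 [0.4809 0.1978 0.0196] 0.0013 top@.02 [0.4803 0.1979]
green [190.  181.8] 889 [226.6 173. ] 179 [0.5571 0.1737 0.0124] 0.0019 top@.02 [0.5566 0.1722]
orange [160.5 172.4] 904 [222.3 159.9] 270 [0.5829 0.2479 0.0183] 0.0006 top@.02 [0.5823 0.2476]
centre [0.5315 0.2229] yaw [np.float64(-19.2), np.float64(-18.7), np.float64(-109.1), np.float64(-108.8)] [np.float64(0.08), np.float64(0.0805)]
nipv [ 0.5784 -0.2945  0.034 ]
nipv [ 0.5633 -0.3115  0.034 ]
nipv [ 0.5745 -0.3261  0.034 ]
nipv [ 0.5976 -0.317   0.034 ]
```

View pics/nz.png

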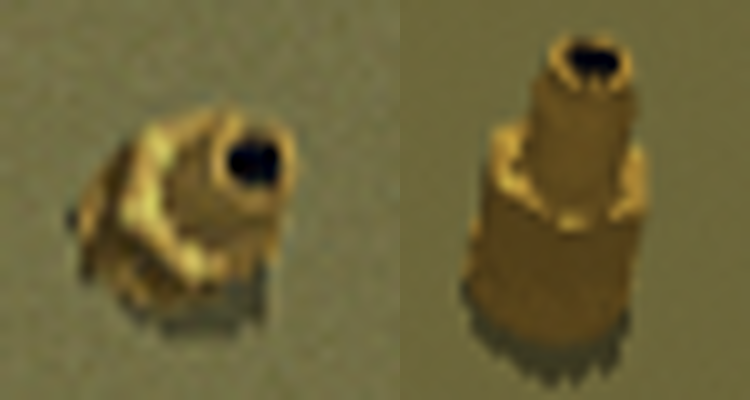

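send_rows([
  {"dx":1.4,"dy":-2,"dz":0,"roll":-0.3,"claw":0.5},
  {"dx":2.8,"dy":-4,"dz":0,"roll":-0.6,"claw":0.5},
  {"dx":4.2,"dy":-6,"dz":0,"roll":-0.9,"claw":0.5},
  {"dx":5.6,"dy":-8,"dz":0,"roll":-1.2,"claw":0.5},
  {"dx":7,"dy":-10,"dz":0,"roll":-1.3,"claw":0.5},
], grip_force=40)

```text
clock: 0.82
tcp_pos: [0.3954, 0.2798, 0.2314]
orientation: [0.0, 0.283, 0.959, 0.0]
wrist_force: [0.6, 0.2, -0.1]
finger_gap: 0.0641
grip_force: 0.0
```

send_rows([
  {"dx":1.4,"dy":-2,"dz":0,"roll":0,"claw":0.5},
  {"dx":2.8,"dy":-4,"dz":0,"roll":0,"claw":0.5},
  {"dx":4.2,"dy":-6,"dz":0,"roll":0,"claw":0.5},
  {"dx":5.6,"dy":-8,"dz":0,"roll":0,"claw":0.5},
  {"dx":7,"dy":-10,"dz":0,"roll":0,"claw":0.5},
])

```text
clock: 1.45
tcp_pos: [0.5705, 0.0296, 0.2312]
orientation: [0.0, 0.283, 0.959, 0.0]
wrist_force: [0.1, 1.6, 0.1]
finger_gap: 0.0642
grip_force: 0.0
```

send_rows([
  {"dx":1,"dy":-1.25,"dz":-1.2,"roll":0,"claw":0.5},
  {"dx":1.95,"dy":-2.5,"dz":-2.6,"roll":0,"claw":0.5},
  {"dx":1.95,"dy":-2.5,"dz":-4.6,"roll":0,"claw":0.5},
  {"dx":1.95,"dy":-2.5,"dz":-5.8,"roll":0,"claw":0.5},
  {"dx":1.95,"dy":-2.5,"dz":-6,"roll":0,"claw":0.5},
])

```text
clock: 2.08
tcp_pos: [0.6161, -0.0308, 0.0784]
orientation: [-0.003, 0.283, 0.959, -0.0]
wrist_force: [0.3, -0.6, -0.2]
finger_gap: 0.0644
grip_force: 0.0
```

Run:
```python
from h import *
print(get_state()["tcp_pos"])
t=read_camera("top")["image"][130:200,220:320];s=read_camera("side")["image"][130:230,240:340]
cv2.imwrite("pics/c1.png",cv2.hconcat([cv2.resize(t,(400,280)),cv2.resize(s,(280,280))]))
```

```text
[ 0.61612728 -0.03083975  0.07843734]
```

View pics/c1.png

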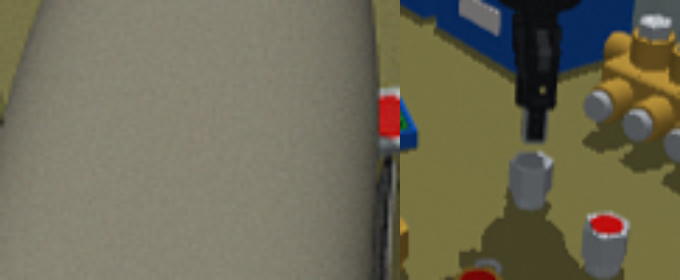

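send_rows([
  {"dx":0,"dy":0,"dz":-0.7,"roll":0,"claw":0.5},
  {"dx":0,"dy":0,"dz":-1.4,"roll":0,"claw":0.5},
  {"dx":0,"dy":0,"dz":-2.1,"roll":0,"claw":0.5},
  {"dx":0,"dy":0,"dz":-2.7,"roll":0,"claw":0.5},
  {"dx":0,"dy":0,"dz":-2.7,"roll":0,"claw":0.5},
])

```text
clock: 2.8
tcp_pos: [0.617, -0.0308, 0.0121]
orientation: [-0.002, 0.283, 0.959, -0.0]
wrist_force: [0.0, 0.7, 0.4]
finger_gap: 0.0642
grip_force: 0.0
```

send_rows([
  {"claw":-0.5},
  {"claw":-0.5},
  {"claw":-0.5},
  {"claw":-0.5},
  {"claw":-0.5},
])

```text
schema error: expected keys dx, dy, dz, roll, claw
```

send_rows([
  {"dx":0,"dy":0,"dz":0,"roll":0,"claw":-0.5},
  {"dx":0,"dy":0,"dz":0,"roll":0,"claw":-0.5},
  {"dx":0,"dy":0,"dz":0,"roll":0,"claw":-0.5},
  {"dx":0,"dy":0,"dz":0,"roll":0,"claw":-0.5},
  {"dx":0,"dy":0,"dz":0,"roll":0,"claw":-0.5},
])

```text
clock: 3.42
tcp_pos: [0.619, -0.0312, 0.0146]
orientation: [0.001, 0.283, 0.959, 0.0]
wrist_force: [-0.3, -0.5, 5.8]
finger_gap: 0.0355
grip_force: 41.1
```

send_rows([
  {"dx":0,"dy":0,"dz":0.8,"roll":0,"claw":-0.5},
  {"dx":0,"dy":0,"dz":2.2,"roll":0,"claw":-0.5},
  {"dx":0,"dy":0,"dz":4,"roll":0,"claw":-0.5},
  {"dx":-0.5,"dy":1.3,"dz":4.6,"roll":0.4,"claw":-0.5},
  {"dx":-1.2,"dy":3.3,"dz":4.6,"roll":0.8,"claw":-0.5},
])

```text
clock: 4.05
tcp_pos: [0.5894, 0.0511, 0.1301]
orientation: [0.001, 0.229, 0.973, 0.0]
wrist_force: [0.6, 0.5, -1.8]
finger_gap: 0.0356
grip_force: 40.6
```

send_rows([
  {"dx":-0.75,"dy":2,"dz":0,"roll":0.3,"claw":-0.5},
  {"dx":-1.5,"dy":4,"dz":0,"roll":0.6,"claw":-0.5},
  {"dx":-2.2,"dy":6,"dz":0,"roll":0.95,"claw":-0.5},
  {"dx":-3,"dy":8,"dz":0,"roll":0.95,"claw":-0.5},
  {"dx":-3.3,"dy":8.95,"dz":0,"roll":0.95,"claw":-0.5},
])

```text
clock: 4.68
tcp_pos: [0.5035, 0.2775, 0.128]
orientation: [-0.001, 0.162, 0.987, -0.0]
wrist_force: [0.3, -0.7, -2.3]
finger_gap: 0.0353
grip_force: 40.5
```

send_rows([
  {"dx":0,"dy":0,"dz":-1,"roll":0,"claw":-0.5},
  {"dx":0,"dy":0,"dz":-2,"roll":0,"claw":-0.5},
  {"dx":0,"dy":0,"dz":-3,"roll":0,"claw":-0.5},
  {"dx":0,"dy":0,"dz":-3.6,"roll":0,"claw":-0.5},
  {"dx":0,"dy":0,"dz":-3.6,"roll":0,"claw":-0.5},
])

```text
clock: 5.3
tcp_pos: [0.5045, 0.2747, 0.0373]
orientation: [-0.002, 0.164, 0.987, -0.001]
wrist_force: [-0.8, -0.6, -1.0]
finger_gap: 0.0357
grip_force: 40.5
```

Run:
```python
from h import *
print(get_state()["tcp_pos"])
t=read_camera("top")["image"][140:250,110:240];s=read_camera("side")["image"][120:220,160:280]
cv2.imwrite("pics/c2.png",cv2.hconcat([cv2.resize(t,(390,330)),cv2.resize(s,(396,330))]))
```

```text
[0.50448123 0.27471773 0.03733742]
```

View pics/c2.png

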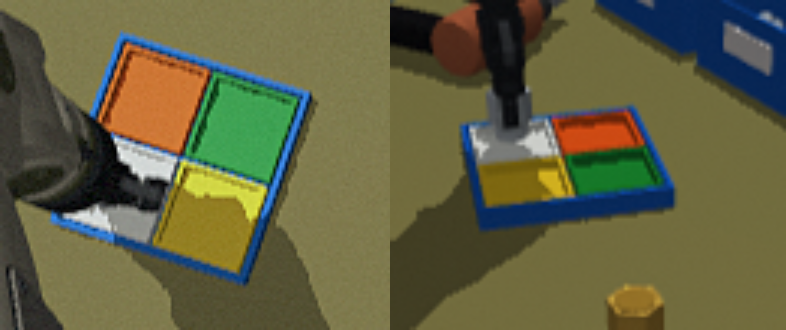

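send_rows([
  {"dx":0,"dy":0,"dz":-0.25,"roll":0,"claw":-0.5},
  {"dx":0,"dy":0,"dz":-0.5,"roll":0,"claw":-0.5},
  {"dx":0,"dy":0,"dz":-0.5,"roll":0,"claw":-0.5},
  {"dx":0,"dy":0,"dz":-0.5,"roll":0,"claw":-0.5},
  {"dx":0,"dy":0,"dz":-0.5,"roll":0,"claw":-0.5},
])

```text
clock: 6.02
tcp_pos: [0.506, 0.2753, 0.0265]
orientation: [0.0, 0.164, 0.987, 0.0]
wrist_force: [0.1, 0.7, -2.4]
finger_gap: 0.0354
grip_force: 40.5
```

send_rows([
  {"dx":0,"dy":0,"dz":0,"roll":0,"claw":0.1},
  {"dx":0,"dy":0,"dz":0,"roll":0,"claw":0.4},
  {"dx":0,"dy":0,"dz":0,"roll":0,"claw":0.4},
  {"dx":0,"dy":0,"dz":0.6,"roll":0,"claw":0.4},
  {"dx":0,"dy":0,"dz":1.8,"roll":0,"claw":0.4},
])

```text
clock: 6.65
tcp_pos: [0.5049, 0.2748, 0.0715]
orientation: [-0.001, 0.164, 0.987, -0.001]
wrist_force: [0.6, -0.0, 0.2]
finger_gap: 0.0604
grip_force: 0.0
```

send_rows([
  {"dx":0,"dy":0,"dz":1.4,"roll":0,"claw":0.5},
  {"dx":-0.4,"dy":-2,"dz":1.4,"roll":-0.7,"claw":0.5},
  {"dx":-0.8,"dy":-4.3,"dz":1.4,"roll":-1.4,"claw":0.5},
  {"dx":-1.2,"dy":-6.6,"dz":1.4,"roll":-2.1,"claw":0.5},
  {"dx":-1.6,"dy":-8.9,"dz":1.4,"roll":-2.6,"claw":0.5},
])

```text
clock: 7.28
tcp_pos: [0.4659, 0.0511, 0.1076]
orientation: [0.001, 0.34, 0.94, 0.0]
wrist_force: [-0.1, -0.4, 0.4]
finger_gap: 0.0644
grip_force: 0.0
```

send_rows([
  {"dx":-0.4,"dy":-2,"dz":0,"roll":0,"claw":0.5},
  {"dx":-0.75,"dy":-4.05,"dz":-0.2,"roll":0,"claw":0.5},
  {"dx":-0.75,"dy":-4.05,"dz":-1,"roll":0,"claw":0.5},
  {"dx":-0.75,"dy":-4.05,"dz":-1.2,"roll":0,"claw":0.5},
  {"dx":-0.75,"dy":-4.05,"dz":-1.2,"roll":0,"claw":0.5},
])

```text
clock: 7.9
tcp_pos: [0.4471, -0.0481, 0.0767]
orientation: [-0.0, 0.339, 0.941, 0.0]
wrist_force: [0.3, -0.4, -0.2]
finger_gap: 0.0638
grip_force: 0.0
```

Run:
```python
from h import *
print(get_state()["tcp_pos"])
t=read_camera("top")["image"][140:250,110:300];s=read_camera("side")["image"][120:260,160:290]
cv2.imwrite("pics/c3.png",cv2.hconcat([cv2.resize(t,(484,280)),cv2.resize(s,(260,280))]))
```

```text
[ 0.44708058 -0.04812112  0.07671546]
```

View pics/c3.png

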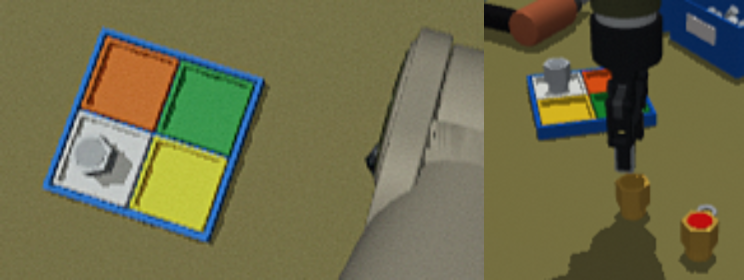

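send_rows([
  {"dx":0,"dy":0,"dz":-0.9,"roll":0,"claw":0.5},
  {"dx":0,"dy":0,"dz":-1.8,"roll":0,"claw":0.5},
  {"dx":0,"dy":0,"dz":-2.6,"roll":0,"claw":0.5},
  {"dx":0,"dy":0,"dz":-2.6,"roll":0,"claw":0.5},
  {"dx":0,"dy":0,"dz":-2.6,"roll":0,"claw":-0.5},
])

```text
clock: 8.62
tcp_pos: [0.4479, -0.0483, 0.0122]
orientation: [0.001, 0.339, 0.941, 0.0]
wrist_force: [-0.3, 1.1, 0.2]
finger_gap: 0.0472
grip_force: 0.0
```

send_rows([
  {"dx":0,"dy":0,"dz":0,"roll":0,"claw":-0.5},
  {"dx":0,"dy":0,"dz":0,"roll":0,"claw":-0.5},
  {"dx":0,"dy":0,"dz":0,"roll":0,"claw":-0.5},
  {"dx":0,"dy":0,"dz":0,"roll":0,"claw":-0.5},
  {"dx":0,"dy":0,"dz":0,"roll":0,"claw":-0.5},
])

```text
clock: 9.25
tcp_pos: [0.4482, -0.0488, 0.0125]
orientation: [0.001, 0.339, 0.941, 0.0]
wrist_force: [-0.8, 1.9, 6.2]
finger_gap: 0.0354
grip_force: 41.0
```

send_rows([
  {"dx":0,"dy":0,"dz":0.8,"roll":0,"claw":-0.5},
  {"dx":0,"dy":0,"dz":2.4,"roll":0,"claw":-0.5},
  {"dx":0,"dy":0.4,"dz":4,"roll":0.5,"claw":-0.5},
  {"dx":0.2,"dy":2,"dz":4.2,"roll":1.2,"claw":-0.5},
  {"dx":0.4,"dy":4,"dz":4.2,"roll":1.9,"claw":-0.5},
])

```text
clock: 9.88
tcp_pos: [0.4581, 0.0518, 0.1176]
orientation: [0.001, 0.211, 0.977, 0.0]
wrist_force: [0.9, -0.2, -2.4]
finger_gap: 0.0357
grip_force: 40.6
```

send_rows([
  {"dx":0.3,"dy":2,"dz":0,"roll":0.6,"claw":-0.5},
  {"dx":0.6,"dy":4,"dz":0,"roll":0.7,"claw":-0.5},
  {"dx":0.9,"dy":5.9,"dz":-0.6,"roll":0.7,"claw":-0.5},
  {"dx":0.9,"dy":5.9,"dz":-2,"roll":0.7,"claw":-0.5},
  {"dx":0.9,"dy":5.9,"dz":-2.8,"roll":0.7,"claw":-0.5},
])

```text
clock: 10.5
tcp_pos: [0.4782, 0.1997, 0.0446]
orientation: [-0.001, 0.163, 0.987, -0.0]
wrist_force: [-0.8, 0.4, -1.7]
finger_gap: 0.0358
grip_force: 40.9
```

send_rows([
  {"dx":0,"dy":0,"dz":-0.4,"roll":0,"claw":-0.5},
  {"dx":0,"dy":0,"dz":-0.8,"roll":0,"claw":-0.5},
  {"dx":0,"dy":0,"dz":-0.95,"roll":0,"claw":-0.5},
  {"dx":0,"dy":0,"dz":-0.95,"roll":0,"claw":-0.5},
  {"dx":0,"dy":0,"dz":-0.95,"roll":0,"claw":-0.5},
])

```text
clock: 11.12
tcp_pos: [0.4801, 0.199, 0.0231]
orientation: [0.001, 0.164, 0.986, 0.0]
wrist_force: [0.1, -0.4, -3.1]
finger_gap: 0.0355
grip_force: 41.1
```

send_rows([
  {"dx":0,"dy":0,"dz":0,"roll":0,"claw":0.1},
  {"dx":0,"dy":0,"dz":0,"roll":0,"claw":0.4},
  {"dx":0,"dy":0,"dz":0,"roll":0,"claw":0.4},
  {"dx":0,"dy":0,"dz":0.6,"roll":0,"claw":0.4},
  {"dx":0,"dy":0,"dz":1.8,"roll":0,"claw":0.4},
])

```text
clock: 11.75
tcp_pos: [0.4786, 0.1987, 0.0678]
orientation: [-0.001, 0.164, 0.987, -0.0]
wrist_force: [0.6, 0.7, 0.2]
finger_gap: 0.06
grip_force: 0.0
```

send_rows([
  {"dx":0,"dy":0,"dz":2.2,"roll":0,"claw":0.5},
  {"dx":0.4,"dy":-2,"dz":2.6,"roll":0,"claw":0.5},
  {"dx":0.9,"dy":-4.4,"dz":2.6,"roll":0.1,"claw":0.5},
  {"dx":1.3,"dy":-6.8,"dz":2.6,"roll":0.2,"claw":0.5},
  {"dx":1.8,"dy":-9.2,"dz":2.6,"roll":0.35,"claw":0.5},
])

```text
clock: 12.38
tcp_pos: [0.525, -0.0328, 0.1341]
orientation: [0.001, 0.139, 0.99, 0.0]
wrist_force: [0.5, -0.2, 0.1]
finger_gap: 0.0642
grip_force: 0.0
```

send_rows([
  {"dx":0.5,"dy":-2.4,"dz":0,"roll":0,"claw":0.5},
  {"dx":1,"dy":-4.8,"dz":0,"roll":0,"claw":0.5},
  {"dx":1.4,"dy":-7.2,"dz":0,"roll":0,"claw":0.5},
  {"dx":1.8,"dy":-9.2,"dz":0,"roll":0,"claw":0.5},
  {"dx":2.2,"dy":-11.2,"dz":0,"roll":0,"claw":0.5},
])

```text
clock: 13.0
tcp_pos: [0.5798, -0.313, 0.1338]
orientation: [0.001, 0.14, 0.99, -0.0]
wrist_force: [1.2, 0.6, 0.7]
finger_gap: 0.0642
grip_force: 0.0
```

Run:
```python
from h import *
print(get_state()["tcp_pos"])
t=read_camera("top")["image"][140:250,110:240];s=read_camera("side")["image"][160:290,280:410]
cv2.imwrite("pics/c4.png",cv2.hconcat([cv2.resize(t,(390,330)),cv2.resize(s,(330,330))]))
```

```text
[ 0.57981133 -0.3130239   0.13383224]
```

View pics/c4.png

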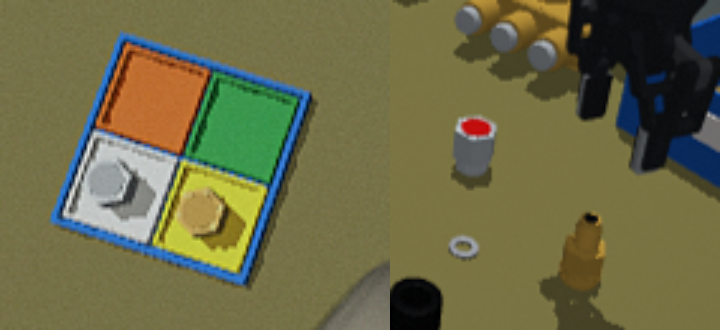

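send_rows([
  {"dx":0,"dy":0,"dz":-1.2,"roll":0,"claw":0.5},
  {"dx":0,"dy":0,"dz":-2.4,"roll":0,"claw":0.5},
  {"dx":0,"dy":0,"dz":-3.6,"roll":0,"claw":0.5},
  {"dx":0,"dy":0,"dz":-4.4,"roll":0,"claw":0.5},
  {"dx":0,"dy":0,"dz":-4.6,"roll":0,"claw":0.5},
])

```text
clock: 13.72
tcp_pos: [0.5787, -0.3097, 0.0168]
orientation: [-0.001, 0.139, 0.99, 0.001]
wrist_force: [0.6, 0.6, 0.6]
finger_gap: 0.0636
grip_force: 0.0
```

send_rows([
  {"dx":0,"dy":0,"dz":-0.3,"roll":0,"claw":0.5},
  {"dx":0,"dy":0,"dz":-0.45,"roll":0,"claw":0.3},
  {"dx":0,"dy":0,"dz":-0.45,"roll":0,"claw":0},
  {"dx":0,"dy":0,"dz":-0.45,"roll":0,"claw":-0.6},
  {"dx":0,"dy":0,"dz":-0.45,"roll":0,"claw":-0.6},
])

```text
clock: 14.35
tcp_pos: [0.58, -0.3114, 0.0072]
orientation: [0.001, 0.14, 0.99, -0.0]
wrist_force: [0.4, 0.2, 3.2]
finger_gap: 0.0298
grip_force: 39.6
```

send_rows([
  {"dx":0,"dy":0,"dz":0,"roll":0,"claw":-0.6},
  {"dx":0,"dy":0,"dz":0,"roll":0,"claw":-0.6},
  {"dx":0,"dy":0,"dz":0,"roll":0,"claw":-0.6},
  {"dx":0,"dy":0,"dz":0,"roll":0,"claw":-0.6},
  {"dx":0,"dy":0,"dz":0,"roll":0,"claw":-0.6},
])

```text
clock: 14.98
tcp_pos: [0.58, -0.3114, 0.0072]
orientation: [0.001, 0.14, 0.99, -0.0]
wrist_force: [-0.8, -0.2, 6.3]
finger_gap: 0.0297
grip_force: 39.8
```

send_rows([
  {"dx":0,"dy":0,"dz":0.8,"roll":0,"claw":-0.6},
  {"dx":0,"dy":0,"dz":2.6,"roll":0,"claw":-0.6},
  {"dx":0,"dy":0,"dz":4.6,"roll":0,"claw":-0.6},
  {"dx":-0.1,"dy":1.6,"dz":5.2,"roll":-0.2,"claw":-0.6},
  {"dx":-0.2,"dy":3.8,"dz":5.2,"roll":-0.35,"claw":-0.6},
])

```text
clock: 15.6
tcp_pos: [0.5755, -0.2168, 0.1377]
orientation: [0.002, 0.165, 0.986, -0.0]
wrist_force: [0.7, 0.6, -1.1]
finger_gap: 0.0296
grip_force: 39.9
```

send_rows([
  {"dx":-0.1,"dy":2.4,"dz":0,"roll":0,"claw":-0.6},
  {"dx":-0.2,"dy":4.8,"dz":0,"roll":0,"claw":-0.6},
  {"dx":-0.3,"dy":7.2,"dz":0,"roll":0,"claw":-0.6},
  {"dx":-0.4,"dy":9.6,"dz":0,"roll":0,"claw":-0.6},
  {"dx":-0.5,"dy":12,"dz":0,"roll":0,"claw":-0.6},
])

```text
clock: 16.23
tcp_pos: [0.5614, 0.0859, 0.1357]
orientation: [-0.0, 0.164, 0.986, 0.0]
wrist_force: [0.5, 0.5, -2.5]
finger_gap: 0.0295
grip_force: 39.9
```

send_rows([
  {"dx":-0.15,"dy":2,"dz":0,"roll":0,"claw":-0.6},
  {"dx":-0.25,"dy":3.55,"dz":0,"roll":0,"claw":-0.6},
  {"dx":-0.25,"dy":3.55,"dz":-1.5,"roll":0,"claw":-0.6},
  {"dx":-0.25,"dy":3.55,"dz":-3,"roll":0,"claw":-0.6},
  {"dx":-0.25,"dy":3.55,"dz":-3.6,"roll":0,"claw":-0.6},
])

```text
clock: 16.85
tcp_pos: [0.5534, 0.1726, 0.0435]
orientation: [-0.002, 0.164, 0.987, -0.001]
wrist_force: [-1.1, -0.1, -2.2]
finger_gap: 0.029
grip_force: 39.9
```

send_rows([
  {"dx":0,"dy":0,"dz":-0.4,"roll":0,"claw":-0.6},
  {"dx":0,"dy":0,"dz":-0.8,"roll":0,"claw":-0.6},
  {"dx":0,"dy":0,"dz":-1.15,"roll":0,"claw":-0.6},
  {"dx":0,"dy":0,"dz":-1.15,"roll":0,"claw":-0.6},
  {"dx":0,"dy":0,"dz":-1.15,"roll":0,"claw":-0.6},
])

```text
clock: 17.48
tcp_pos: [0.556, 0.1727, 0.018]
orientation: [0.0, 0.164, 0.986, 0.0]
wrist_force: [-1.0, -0.2, -1.8]
finger_gap: 0.0297
grip_force: 40.0
```

send_rows([
  {"dx":0,"dy":0,"dz":0,"roll":0,"claw":-0.1},
  {"dx":0,"dy":0,"dz":0,"roll":0,"claw":-0.1},
  {"dx":0,"dy":0,"dz":0,"roll":0,"claw":-0.1},
  {"dx":0,"dy":0,"dz":0.6,"roll":0,"claw":0},
  {"dx":0,"dy":0,"dz":2,"roll":0,"claw":0.3},
])

```text
clock: 18.1
tcp_pos: [0.5545, 0.1725, 0.0674]
orientation: [-0.002, 0.164, 0.987, -0.001]
wrist_force: [0.5, 0.2, 1.2]
finger_gap: 0.0557
grip_force: 0.0
```

send_rows([
  {"dx":0,"dy":0,"dz":2.2,"roll":0,"claw":0.6},
  {"dx":-0.4,"dy":-1.4,"dz":2.8,"roll":0,"claw":0.6},
  {"dx":-1,"dy":-3.6,"dz":2.8,"roll":0,"claw":0.6},
  {"dx":-1.6,"dy":-5.8,"dz":2.8,"roll":0,"claw":0.6},
  {"dx":-2.2,"dy":-8,"dz":2.8,"roll":0,"claw":0.6},
])

```text
clock: 18.73
tcp_pos: [0.5007, -0.0288, 0.139]
orientation: [0.001, 0.163, 0.987, -0.0]
wrist_force: [-0.1, -0.6, -0.4]
finger_gap: 0.0683
grip_force: 0.0
```

send_rows([
  {"dx":-0.6,"dy":-2.2,"dz":0,"roll":0,"claw":0.6},
  {"dx":-1.2,"dy":-4.4,"dz":0,"roll":0,"claw":0.6},
  {"dx":-1.8,"dy":-6.6,"dz":0,"roll":0,"claw":0.6},
  {"dx":-2.4,"dy":-8.8,"dz":0,"roll":0,"claw":0.6},
  {"dx":-2.8,"dy":-10.15,"dz":0,"roll":0,"claw":0.6},
])

```text
clock: 19.35
tcp_pos: [0.4303, -0.2838, 0.1389]
orientation: [0.001, 0.165, 0.986, -0.001]
wrist_force: [0.0, -0.1, -0.4]
finger_gap: 0.0684
grip_force: 0.0
```

send_rows([
  {"dx":0,"dy":0,"dz":-1,"roll":0,"claw":0.6},
  {"dx":0,"dy":0,"dz":-2.2,"roll":0,"claw":0.6},
  {"dx":0,"dy":0,"dz":-2.8,"roll":0,"claw":0.6},
  {"dx":0,"dy":0,"dz":-2.8,"roll":0,"claw":0.6},
  {"dx":0,"dy":0,"dz":-2.8,"roll":0,"claw":0.6},
])

```text
clock: 19.98
tcp_pos: [0.4316, -0.2815, 0.0688]
orientation: [0.001, 0.164, 0.987, -0.0]
wrist_force: [0.0, -0.3, -0.5]
finger_gap: 0.0681
grip_force: 0.0
```

Run:
```python
from h import *
print(get_state()["tcp_pos"])
t=read_camera("top")["image"][140:250,110:240];s=read_camera("side")["image"][190:320,220:350]
cv2.imwrite("pics/c5.png",cv2.hconcat([cv2.resize(t,(390,330)),cv2.resize(s,(330,330))]))
```

```text
[ 0.43159189 -0.28146116  0.0687545 ]
```

View pics/c5.png

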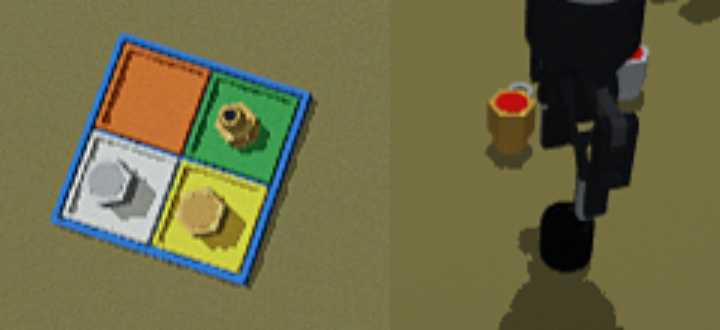

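Three parts are upright in their pockets; the gripper is over the sleeve. Descending to z ≈ 0.009.

send_rows([
  {"dx":0,"dy":0,"dz":-0.9,"roll":0,"claw":0.6},
  {"dx":0,"dy":0,"dz":-1.8,"roll":0,"claw":0.6},
  {"dx":0,"dy":0,"dz":-2.4,"roll":0,"claw":0.6},
  {"dx":0,"dy":0,"dz":-2.4,"roll":0,"claw":0.6},
  {"dx":0,"dy":0,"dz":-2.4,"roll":0,"claw":-0.3},
])

```text
clock: 20.7
tcp_pos: [0.4314, -0.2815, 0.0083]
orientation: [0.0, 0.164, 0.987, -0.0]
wrist_force: [-0.1, -0.1, 0.5]
finger_gap: 0.0517
grip_force: 0.0
```

send_rows([
  {"dx":0,"dy":0,"dz":0,"roll":0,"claw":-0.4},
  {"dx":0,"dy":0,"dz":0,"roll":0,"claw":-0.4},
  {"dx":0,"dy":0,"dz":0,"roll":0,"claw":-0.4},
  {"dx":0,"dy":0,"dz":0,"roll":0,"claw":-0.4},
  {"dx":0,"dy":0,"dz":0,"roll":0,"claw":-0.4},
])

```text
clock: 21.32
tcp_pos: [0.4316, -0.2817, 0.0087]
orientation: [0.001, 0.164, 0.987, -0.001]
wrist_force: [-1.0, 1.1, 5.3]
finger_gap: 0.0391
grip_force: 40.4
```

send_rows([
  {"dx":0,"dy":0,"dz":0.8,"roll":0,"claw":-0.4},
  {"dx":0,"dy":0,"dz":2.6,"roll":0,"claw":-0.4},
  {"dx":0,"dy":0,"dz":4.6,"roll":0,"claw":-0.4},
  {"dx":0.4,"dy":1.5,"dz":5.2,"roll":0,"claw":-0.4},
  {"dx":1.0,"dy":3.5,"dz":5.2,"roll":0,"claw":-0.4},
])

```text
clock: 21.95
tcp_pos: [0.4573, -0.1944, 0.1398]
orientation: [0.002, 0.165, 0.986, -0.001]
wrist_force: [0.0, -0.2, -0.6]
finger_gap: 0.0391
grip_force: 40.4
```

send_rows([
  {"dx":0.65,"dy":2.3,"dz":0,"roll":0,"claw":-0.4},
  {"dx":1.3,"dy":4.6,"dz":0,"roll":0,"claw":-0.4},
  {"dx":1.95,"dy":6.9,"dz":0,"roll":0,"claw":-0.4},
  {"dx":2.6,"dy":9.2,"dz":0,"roll":0,"claw":-0.4},
  {"dx":3.25,"dy":11.5,"dz":0,"roll":0,"claw":-0.4},
])

```text
clock: 22.58
tcp_pos: [0.5375, 0.0959, 0.1379]
orientation: [0.001, 0.164, 0.987, 0.0]
wrist_force: [1.8, -0.3, -0.1]
finger_gap: 0.0391
grip_force: 40.4
```

send_rows([
  {"dx":0.65,"dy":2.3,"dz":0,"roll":0,"claw":-0.4},
  {"dx":1.3,"dy":4.6,"dz":0,"roll":0,"claw":-0.4},
  {"dx":1.8,"dy":6.2,"dz":0,"roll":0,"claw":-0.4},
  {"dx":1.8,"dy":6.2,"dz":-1,"roll":0,"claw":-0.4},
  {"dx":1.8,"dy":6.2,"dz":-2,"roll":0,"claw":-0.4},
])

```text
clock: 23.2
tcp_pos: [0.5823, 0.2501, 0.0871]
orientation: [0.0, 0.163, 0.987, 0.0]
wrist_force: [-0.4, -0.3, -0.8]
finger_gap: 0.0389
grip_force: 40.5
```

Net height is now +3.2 units; I want +0.5, so dz = −2.7.

send_rows([
  {"dx":0,"dy":0,"dz":-0.9,"roll":0,"claw":-0.4},
  {"dx":0,"dy":0,"dz":-1.8,"roll":0,"claw":-0.4},
  {"dx":0,"dy":0,"dz":-2.5,"roll":0,"claw":-0.4},
  {"dx":0,"dy":0,"dz":-2.7,"roll":0,"claw":-0.4},
  {"dx":0,"dy":0,"dz":-2.7,"roll":0,"claw":-0.4},
])

```text
clock: 23.82
tcp_pos: [0.5823, 0.249, 0.0203]
orientation: [0.0, 0.164, 0.987, 0.0]
wrist_force: [0.2, 0.7, -0.6]
finger_gap: 0.039
grip_force: 40.5
```

send_rows([
  {"dx":0,"dy":0,"dz":0,"roll":0,"claw":-0.4},
  {"dx":0,"dy":0,"dz":0,"roll":0,"claw":0.15},
  {"dx":0,"dy":0,"dz":0,"roll":0,"claw":0.15},
  {"dx":0,"dy":0,"dz":0,"roll":0,"claw":0.15},
  {"dx":0,"dy":0,"dz":0.5,"roll":0,"claw":0.3},
])

```text
clock: 24.45
tcp_pos: [0.5811, 0.2487, 0.032]
orientation: [-0.001, 0.164, 0.987, -0.0]
wrist_force: [0.5, -0.1, 0.0]
finger_gap: 0.0557
grip_force: 0.0
```

send_rows([
  {"dx":0,"dy":0,"dz":1.5,"roll":0,"claw":0.3},
  {"dx":0,"dy":0,"dz":3.5,"roll":0,"claw":0.3},
  {"dx":0,"dy":0,"dz":5,"roll":0,"claw":0.3},
  {"dx":-1,"dy":2,"dz":5,"roll":0,"claw":0.3},
  {"dx":-2,"dy":4,"dz":5,"roll":0,"claw":0.3},
])

```text
clock: 25.08
tcp_pos: [0.5327, 0.3497, 0.1597]
orientation: [0.001, 0.165, 0.986, 0.001]
wrist_force: [0.7, -0.2, -0.0]
finger_gap: 0.0559
grip_force: 0.0
```

send_rows([
  {"dx":-1,"dy":2,"dz":0,"roll":0,"claw":0.3},
  {"dx":-2,"dy":4,"dz":0,"roll":0,"claw":0.3},
  {"dx":-3,"dy":6,"dz":0,"roll":0,"claw":0.3},
  {"dx":-4,"dy":6,"dz":0,"roll":0,"claw":0.3},
  {"dx":-4,"dy":6,"dz":0,"roll":0,"claw":0.3},
])

```text
clock: 25.7
tcp_pos: [0.4302, 0.4998, 0.1584]
orientation: [-0.0, 0.162, 0.987, 0.0]
wrist_force: [0.2, -1.1, 0.8]
finger_gap: 0.0556
grip_force: 0.0
```

Run:
```python
from h import *
t=read_camera("top")["image"][130:250,110:400];s=read_camera("side")["image"][120:300,160:380]
cv2.imwrite("pics/f.png",cv2.vconcat([cv2.resize(t,(640,265)),cv2.copyMakeBorder(cv2.resize(s,(403,330)),0,0,0,237,0)]))
```

```text
(no output)
```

View pics/f.png

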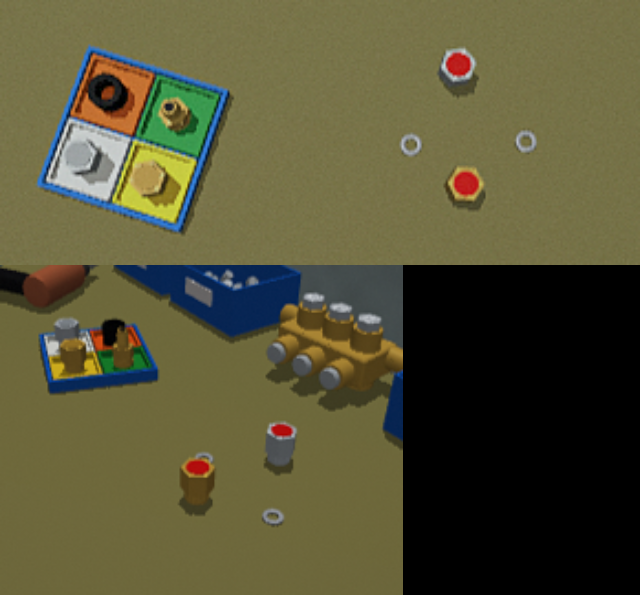

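```bash
python3 -c "
from workcell import *
print(hand_in())"
```

```text
the job is handed in; nothing more can be done
None
```

All four parts stand upright in their pockets in the final pictures from both cameras, the two red-dotted rejects were left where they stood, and I handed the job in at about 26 s; `hand_in()` gave no verdict.

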